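# Set the lapping plate's speed and start it

## Task

Set the lapping plate's speed selector to 4 by pushing its pointer lever round clockwise with a fingertip until it rests in the fourth click from off, then press the round start button down with a fingertip and let it come back up. Press start only once the speed is set. Do not lift either box or shove it about on the bench, and leave the loose things alone.

Things in the scene. Friction and masses are not known exactly. Their poses are not given: they have to be found in the camera images.
- control_box: Grey speed control box with an aluminium top plate, 130 x 140 x 50 mm (x, y, z), 1.8 kg, standing loose on the bench on rubber feet. Origin at the centre of its underside, z up; its x axis points to its far side, which has a short stub. On top: one black rotary selector. It stands either left or right of the start box, turned up to 0.3 rad.
- selector_axis (a point): Point on the selector's upright turning axis at the height of the box top (50 mm above the bench), 15 mm toward -x from the middle of the box. Axes as control_box. Round it, on the top plate about 50 mm out, a scale of flat marks: a dot for off (at the +y side of the box), then six bars for 1 to 6, each longer than the one before, 30 degrees apart going clockwise; 3 lies at the box's +x, 4 is 30 degrees clockwise of that, 6 lies at -y.
- selector_tip (a point): On the outer end face of the selector's pointer lever, 44 mm from the axis, at the lever's mid height. The black selector has a hub 32 mm across and 20 mm high and one pointer lever 11 mm wide, whose free part runs from the hub (16 mm) out to 44 mm from the axis. The lever's sides stand from 4 to 24 mm above the box top, so 54 to 74 mm above the bench; a pale line on top shows where it points.
- selector (a joint): Angle of the selector in rad, growing clockwise seen from above. 0 = off, the lever pointing along the box's +y; each click is 0.524 rad (30 degrees), so position 4 is 2.094; end stops just beyond off and 6 (3.14). A spring detent (up to about 0.08 Nm, some 2.2 N at 36 mm from the axis) holds it in each position; pushed past halfway between two positions it snaps forward into the next by itself. It starts resting at off, 1, 2 or 3.
- start_box: Grey start box, 84 x 84 mm and 45 mm high, 1.2 kg, standing loose on rubber feet, with one round push button in the middle of its top. Origin at the centre of its underside, z up. About 18 cm to the left or right of the control box.
- start_top (a point): Centre of the top face of the round grey start button (32 mm across, in a low black collar) on the start box.
- start (a joint): Travel of the start button in m: 0 up, 0.006 fully down; a spring returns it, about 5 N fully down. Beyond 4 mm counts as pressed.
- hook: Bystander: loose moulded coat hook, 52 x 90 x 64 mm, behind the boxes. Origin under its centre.
- round_knob: Bystander: loose round moulded knob, 38 mm across, 21 mm high, behind the boxes. Origin under its centre.
- blank: Bystander: loose flat moulded snap-hook blank, 61 x 115 x 13 mm, left of the boxes. Origin under its centre.
Things that resemble listed ones, but are neither listed nor needed, are in the scene too. What is shaped like the start_box but brown is not meant.

How it is judged:
By the outcome, as a careful person would: the job done as asked, in the order asked, and still so for the second after the job is handed in, with the robot touching nothing.
It also fails if it takes over 58 s, if anything falls off the work surface, if the arm or the gripper's body presses on something with over 40 N, if the wrist force passes 120 N, or if a joint passes its speed limit or range.

## Robot

A 6-joint arm with a two-finger parallel gripper is mounted at the origin on the work surface; the furniture and walls round the work are solid. World frame = base frame: x ahead of the robot, y to its left, z up, the work surface at z = 0. Lengths are in m, angles in rad, forces in N, time in s.
With the tool pointing down it reaches from about 0.25 to 0.775 m from the base axis. Payload 8.9 kg.
Tool frame: the origin (TCP) lies at the very end of the fingers, on their centre line; the grasp point (between the pads) lies 19 mm behind it; x points along the fingers, z is the direction in which the jaws open and shut, and the axes are right-handed (so a half turn about x gives the same grasp; the last joint's range is limited). The gripper opens to 85 mm and grips with 20 to 120 N. Pads are 22 mm wide; open, the fingers measure 114 mm over their backs; the gripper's body (76 mm by 85 mm) begins 54 mm behind the grasp point. The pads swing forward as they close: fully open they stand 13 mm farther back than shut.
Start: joints at [-1.302, 0.291, -0.153, 1.127, 0, 1.431], TCP at [0.208, -0.482, 0.231] pointing down, gripper open.
Joint ranges: [-2.52, 2.52], [-0.91, 1.74], [-1.3, 1.37], [-1.96, 2.02], [-1.52, 1.47], [-3.14, 3.14]. Speed limits (rad/s): [2.22, 2.22, 2.79, 3.14, 3.14, 3.14].

## Interface

Orientations are given as a rotation vector (axis times angle).
In Python, from cell import manip gives the robot as it stands.
- The arm moves only by the shell command python3 -m pendant 'ROWS' [FORCE]. ROWS is a JSON object of lists of equal length, an entry for each row: "dp": the shift along the tool's x, y, z in mm, a list of three; "turn": the turn, a rotation vector about the tool's x, y, z in rad, a list of three; "fingers": the opening, from -1 (shut) to 1 (fully open). A call has 1 to 5 rows; each row is the pose to reach, as a shift and turn from the pose measured when the call began, along the tool's axes at that moment; what a row does not reach only later rows make up. A row lasts 1/10 s, in which the tool goes at most 50 mm and 8.59 degrees, less where a joint would pass 70% of its speed; a pose out of reach is approached as far as the arm can. A call with a gripper value outside its range is refused whole. The fingers move at their own pace and stop on an object; FORCE is the grip in N (left out, the last holds). Time passes only in rows, so rows that repeat a pose let the fingers close. It gives the time, the measured TCP pose, the force and the opening at its end, in the units of the state.
- manip.get_state(): the state, without advancing time (a new reading comes with each control period).
- manip.read_camera(name): name is "scene" or "top" or "wrist"; returns the picture (420x560x3 uint8, red, green, blue); there is no depth.
- manip.get_calibration(name): a dict with "fx", "fy", "cx", "cy" (pixels), "rvec" (rotation vector, rad) and "tvec" (3), from world to camera coordinates, as OpenCV has them; the wrist camera has in their place "T_tool_cam" (4x4, takes a point from camera to tool coordinates, whose origin is the TCP and whose axes are the tool frame's). Camera axes: x right, y down, z forward; pixel columns grow to the right and rows downward; lengths in m; the calibration is good to about 2 mm. A picture is of the moment at which its call begins: read the wrist's pose just before it. get_calibration takes no time and is no camera call.
- manip.finish_job(): hands the job in, once; it reports no verdict.
The state is a dict: "time": time; "qpos": joint angles; "dq": joint speeds; "joint_efforts": joint torques, N m; "tcp_pos": TCP position; "ee_rot": TCP orientation; "ft_force": force on the tool from outside, world axes, zero at the start; "ft_torque": the same for the moment, N m; "opening": opening from 0.0 (shut) to 1.0 (fully open).
Only numpy, scipy, OpenCV 4.12 (cv2) and the standard library are available. Lean on these libraries where they do the work, as an engineer would, in place of code of your own. Each camera call takes 0.05 s, during which the arm holds its last target.

## Working session

There is one attempt and no reset: what is moved stays moved. The work goes in short steps, Python scripts to look and compute and a shell command to move; the robot and the scene stay as the last step left them, time stands still between calls to the robot, and variables do not carry over. Pictures are saved under pics/ and viewed, and the job is handed in when it is done.

```bash
ls; mkdir -p pics
python3 - <<'E'
from cell import manip
import cv2
s=manip.get_state();print({k:s[k] for k in('time','tcp_pos','ee_rot','ft_force','opening')})
for n in('scene','top'):
    im=manip.read_camera(n);cv2.imwrite(f'pics/{n}0.png',im[:,:,::-1]);print(n,manip.get_calibration(n))
print(manip.get_calibration('wrist'))
E
```

```text
pics
{'time': 0.0, 'tcp_pos': array([ 0.20808848, -0.48149838,  0.23070743]), 'ee_rot': array([ 0.90466173,  1.37602864, -0.90315995]), 'ft_force': array([ 0.79270208, -0.36474296,  0.12041932]), 'opening': 1.0009952061727707}
scene {'fx': 429.68333658538523, 'fy': 429.68333658538523, 'cx': 277.6068861514556, 'cy': 206.07874504052967, 'rvec': array([ 1.84724413, -0.8512555 ,  0.57991781]), 'tvec': array([-0.44393549,  0.19218737,  0.59008702])}
top {'fx': 439.72473229352283, 'fy': 439.72473229352283, 'cx': 276.25195975804337, 'cy': 205.65044070744037, 'rvec': array([ 2.08789021, -2.1435705 ,  0.20666894]), 'tvec': array([-0.08615176,  0.53460773,  0.8037323 ])}
{'fx': 359.6125488110093, 'fy': 359.6125488110093, 'cx': 277.86326030728367, 'cy': 205.4300104971723, 'T_tool_cam': array([[ 6.15406277e-05, -2.89578980e-01,  9.57154121e-01,
        -1.43419173e-01],
       [ 4.44830809e-04, -9.57154020e-01, -2.89578978e-01,
         7.37480784e-02],
       [ 9.99999899e-01,  4.43592514e-04,  6.99097926e-05,
        -2.51549741e-04],
       [ 0.00000000e+00,  0.00000000e+00,  0.00000000e+00,
         1.00000000e+00]])}
```

View pics/scene0.png

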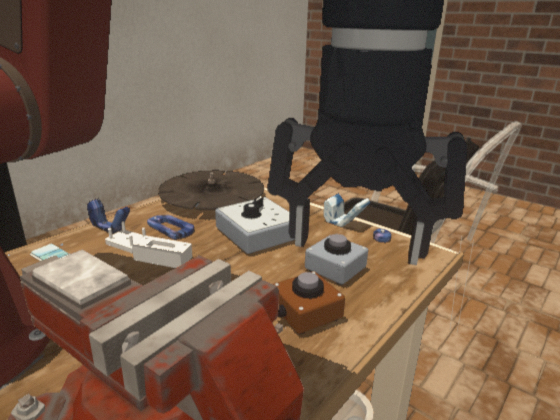

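View pics/top0.png

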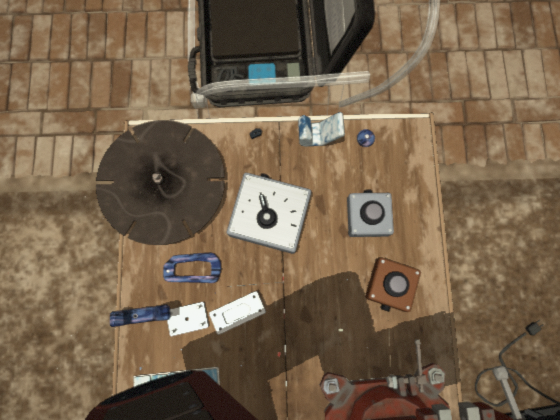

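The top view shows the control box at about (270,213) with its lever up at (263,199), the grey start box at (371,213), and a brown look-alike at (394,284). The hook is at (321,130) and the round knob at (366,137). Next I'll crop in close and measure.

```bash
cat > h.py <<'E'
import numpy as np, cv2
from scipy.spatial.transform import Rotation as R
from cell import manip
def ray(name,uv,state=None):
    c=manip.get_calibration(name)
    K=np.array([[c['fx'],0,c['cx']],[0,c['fy'],c['cy']],[0,0,1]])
    d=np.linalg.inv(K)@np.array([uv[0],uv[1],1.])
    if name=='wrist':
        T=np.eye(4);T[:3,:3]=R.from_rotvec(state['ee_rot']).as_matrix();T[:3,3]=state['tcp_pos']
        M=T@c['T_tool_cam'];return M[:3,3],M[:3,:3]@d
    Rm=cv2.Rodrigues(c['rvec'])[0];return -Rm.T@c['tvec'],Rm.T@d
def onplane(name,uv,z,state=None):
    o,d=ray(name,uv,state);return o+d*(z-o[2])/d[2]
E
python3 - <<'E'
import cv2
im=cv2.imread('pics/top0.png')
c=cv2.resize(im[160:260,220:420],None,fx=4,fy=4,interpolation=cv2.INTER_CUBIC);cv2.imwrite('pics/crop0.png',c)
E
```

```text
(no output)
```

View pics/crop0.png

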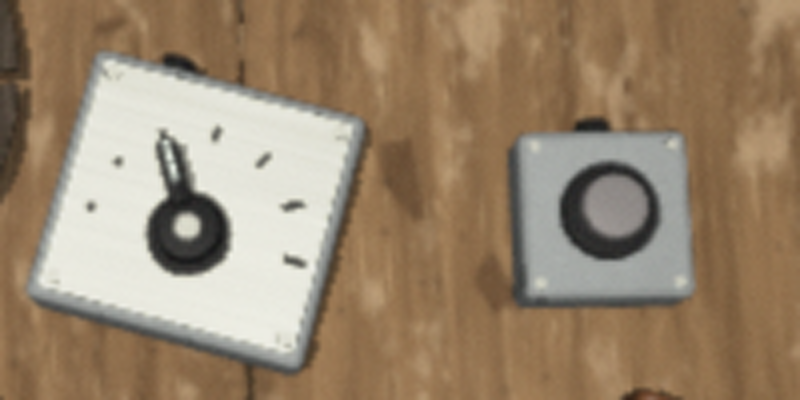

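The crop shows off's dot at (90,206), bar 1 at (117,160), 3 at (216,133), 4 at (263,158), 5 at (292,206) and 6 at (295,262). The lever covers bar 2, so it starts at 2. The grey start button is at crop (613,207), and the brown box is excluded by its colour.

Run:
```python
from h import *
from scipy.optimize import least_squares
f=lambda u,v:(220+(u+.5)/4-.5,160+(v+.5)/4-.5)
M={0:(90,206),1:(117,160),3:(216,133),4:(263,158),5:(292,206),6:(295,262)}
P={k:onplane('top',f(*p),.05)[:2] for k,p in M.items()}
ks=sorted(P)
# axis, yaw, radius
def mod(x): return [x[:2]+x[3]*np.array([np.cos(x[2]+np.pi/2-k*np.pi/6),np.sin(x[2]+np.pi/2-k*np.pi/6)]) for k in ks]
r=least_squares(lambda x:np.ravel(np.array(mod(x))-[P[k] for k in ks]),[.5,0,-.2,.05])
print('axis,yaw,rad',r.x,'res mm',np.round(r.fun*1000,1))
C=[onplane('top',f(*p),.05)[:2] for p in[(100,55),(367,125),(297,370),(32,293)]]
C=np.array(C);m=C.mean(0);e=C[0]-C[3]+C[1]-C[2];y=np.arctan2(e[1],e[0])
print('box centre',m,'yaw',y,'axis from corners',m-.015*np.array([np.cos(y),np.sin(y)]), [np.linalg.norm(C[i]-C[i-1]) for i in range(4)])
for p in[(170,170),(163,132)]:print('lever',onplane('top',f(*p),.074))
print('start top',onplane('top',f(613,207),.057))
D=np.array([onplane('top',f(*p),.045)[:2] for p in[(514,135),(684,135),(690,298),(518,300)]]);print('start box',D.mean(0),[np.linalg.norm(D[i]-D[i-1]) for i in range(4)])
im=cv2.imread('pics/scene0.png');cv2.imwrite('pics/crop1.png',cv2.resize(im[180:300,200:400],None,fx=4,fy=4,interpolation=cv2.INTER_CUBIC))
```

```text
axis,yaw,rad [ 0.50891919 -0.08209787 -0.28289533  0.0514495 ] res mm [-0.3  0.7 -0.1  0.3 -0.1 -0.8 -0.8 -0.8  0.2 -0.3  1.2  0.8]
box centre [ 0.52074369 -0.08639984] yaw -0.2969998518508745 axis from corners [ 0.50640041 -0.08201005] [np.float64(0.1229418796665819), np.float64(0.13662769158138488), np.float64(0.12538141942082368), np.float64(0.132967549996953)]
lever [ 0.53546587 -0.07351525  0.074     ]
lever [ 0.55409387 -0.07053253  0.074     ]
start top [ 0.51502957 -0.28638276  0.057     ]
start box [ 0.51276501 -0.28309628] [np.float64(0.08201642530697076), np.float64(0.0838173580017455), np.float64(0.08100020370906588), np.float64(0.08328578494584067)]
```

View pics/crop1.png

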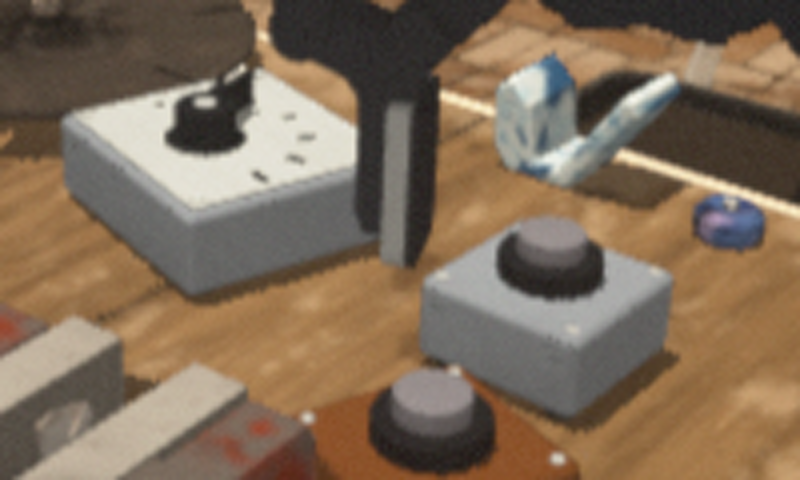

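Run:
```python
from h import *
s=manip.get_state();print(np.round(R.from_rotvec(s['ee_rot']).as_matrix(),3))
M=R.from_rotvec(s['ee_rot']).as_matrix()
im=manip.read_camera('wrist');cv2.imwrite('pics/w0.png',im[:,:,::-1])
print(np.round(M.T@(np.array([.535,-.11,.20])-s['tcp_pos'])*1000))
```

```text
[[-0.     0.918  0.397]
 [ 0.001  0.397 -0.918]
 [-1.     0.    -0.001]]
[  31.  447. -211.]
```

View pics/w0.png

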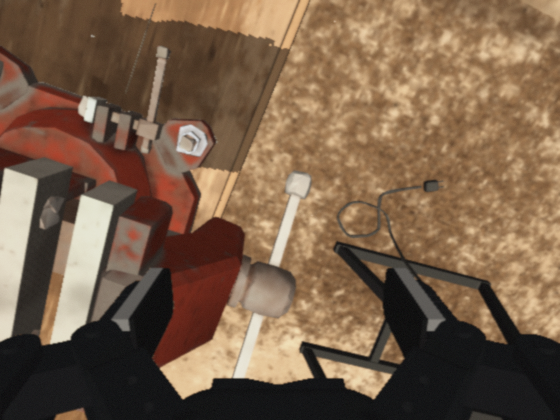

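The sides of the closed fingers, 11 mm from the centre line, will push the lever. I'll aim for the tool y axis pointing at about 1.81 rad in the world, counter-clockwise tangential, which keeps joint 6 in range. The first moves close the fingers and travel at height.

```bash
python3 -m pendant '{"dp":[[2,43,-24],[4,86,-48],[6,129,-72],[8,172,-97],[10,215,-121]],"turn":[[-0.14,0,0],[-0.28,0,0],[-0.42,0,0],[-0.56,0,0],[-0.7,0,0]],"fingers":[-1,-1,-1,-1,-1]}' 40
python3 - <<'E'
from h import *
s=manip.get_state();M=R.from_rotvec(s['ee_rot']).as_matrix()
print(np.round(M[:,1],3),np.arctan2(M[1,1],M[0,1]),s['qpos'],np.round(M.T@(np.array([.537,-.048,.16])-s['tcp_pos'])*1000))
E
```

```text
time: 0.65
tcp_pos: [0.3582, -0.2835, 0.2209]
ee_rot: [0.36, 1.541, -0.358]
ft_force: [0.4, -0.5, -0.5]
opening: 0.144
[0.442 0.897 0.001] 1.1130631788134575 [-8.30169338e-01  1.68913426e-01 -3.41529771e-01  1.06126000e+00
  5.36739872e-04  1.19835962e+00] [ 61. 290.  56.]
```

```bash
python3 -m pendant '{"dp":[[5,48,9],[10,96,18],[20,145,28],[30,193,37],[40,241,46]],"turn":[[-0.14,0,0],[-0.28,0,0],[-0.42,0,0],[-0.56,0,0],[-0.7,0,0]],"fingers":[-1,-1,-1,-1,-1]}'
python3 - <<'E'
from h import *
s=manip.get_state();M=R.from_rotvec(s['ee_rot']).as_matrix()
print(np.round(M[:,1],3),np.arctan2(M[1,1],M[0,1]),s['qpos'],np.round(M.T@(np.array([.537,-.048,.15])-s['tcp_pos'])*1000))
E
```

```text
time: 1.15
tcp_pos: [0.5064, -0.0862, 0.1808]
ee_rot: [-0.194, 1.562, 0.196]
ft_force: [0.6, -1.3, 0.2]
opening: -0.002
[-0.246  0.969  0.001] 1.8189835326386603 [-3.11519175e-01  3.04420509e-01 -2.72271774e-01  9.94396768e-01
  8.06299555e-04  1.01108990e+00] [31. 29. 39.]
```

```bash
python3 -m pendant '{"dp":[[0,10,10],[0,20,25],[10,29,39],[40,29,39],[60,29,39]],"turn":[[0,0,0],[0,0,0],[0,0,0],[0,0,0],[0,0,0]],"fingers":[-1,-1,-1,-1,-1]}'
python3 - <<'E'
from h import *
s=manip.get_state()
im=manip.read_camera('wrist');cv2.imwrite('pics/w1.png',im[:,:,::-1])
im=manip.read_camera('scene');cv2.imwrite('pics/s1.png',cv2.resize(im[130:300,180:380,::-1],None,fx=3.5,fy=3.5))
E
```

```text
time: 1.65
tcp_pos: [0.5368, -0.048, 0.1188]
ee_rot: [-0.194, 1.563, 0.196]
ft_force: [-0.4, 0.2, -0.3]
opening: 0.002
```

View pics/w1.png

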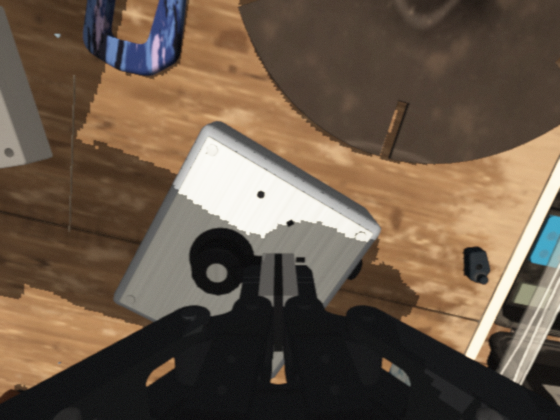

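View pics/s1.png

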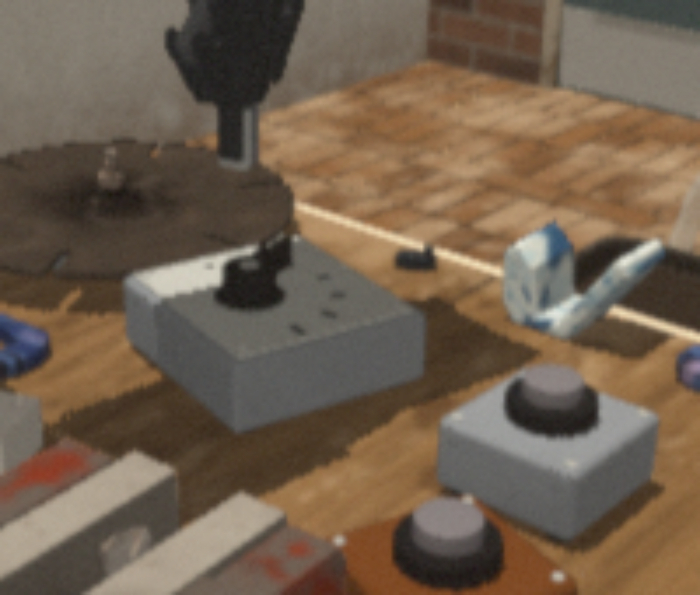

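The wrist view shows the hub at (216,270), the off dot at (261,194), bar 1 at (290,222) and the closed fingertips at (277,255). I'll cross-check the axis from these.

Run:
```python
from h import *
s=manip.get_state()
print('hub',onplane('wrist',(216,271),.071,s),'off',onplane('wrist',(261,194),.05,s),'1',onplane('wrist',(290.5,222.5),.05,s))
a=np.array([.508,-.082]);
for k in(0,1):
    t=-.285+np.pi/2-k*np.pi/6;print(k,a+.051*np.array([np.cos(t),np.sin(t)]))
```

```text
hub [ 0.50534932 -0.07963334  0.071     ] off [ 0.52030455 -0.03349003  0.05      ] 1 [ 0.5423687  -0.04678845  0.05      ]
0 [ 0.52233903 -0.03305726]
1 [ 0.54488934 -0.04678386]
```

```bash
python3 -m pendant '{"dp":[[20,0,0],[40,0,0],[50,0,0],[58,0,0],[58,0,0]],"turn":[[0,0,0],[0,0,0],[0,0,0],[0,0,0],[0,0,0]],"fingers":[-1,-1,-1,-1,-1]}'
python3 - <<'E'
from h import *
s=manip.get_state();M=R.from_rotvec(s['ee_rot']).as_matrix();print(np.round(M,3), s['qpos'])
im=manip.read_camera('wrist');cv2.imwrite('pics/w2.png',im[:,:,::-1])
im=manip.read_camera('scene');cv2.imwrite('pics/s2.png',cv2.resize(im[150:260,190:330,::-1],None,fx=5,fy=5))
a=np.array([.507,-.081]);r=.036;off=.0165
for g in(0,5,10,20,30,40,45,50,55,60):
    th=.239-np.radians(g);u=np.array([np.cos(th),np.sin(th)]);t=np.array([-u[1],u[0]])
    p=a+r*u+off*t
    d=M.T@np.r_[p-s['tcp_pos'][:2],0]*1000
    print(g,np.round(d[1:],1),'turn',round(np.radians(g),3))
E
```

```text
time: 2.25
tcp_pos: [0.5345, -0.0479, 0.0595]
ee_rot: [-0.192, 1.568, 0.197]
ft_force: [-0.3, -0.4, 0.0]
opening: 0.003
[[-0.006 -0.245  0.969]
 [ 0.002  0.969  0.245]
 [-1.     0.004 -0.005]] [-2.26183425e-01  4.75485556e-01 -3.68117373e-01  7.33417143e-01
  7.63748829e-04  1.09697388e+00]
0 [-9.1  1.4] turn 0.0
5 [-12.3   2.6] turn 0.087
10 [-15.6   3.6] turn 0.175
20 [-22.5   4.7] turn 0.349
30 [-29.4   4.6] turn 0.524
40 [-36.1   3.3] turn 0.698
45 [-39.4   2.2] turn 0.785
50 [-42.6   0.9] turn 0.873
55 [-45.6  -0.8] turn 0.96
60 [-48.5  -2.7] turn 1.047
```

View pics/w2.png

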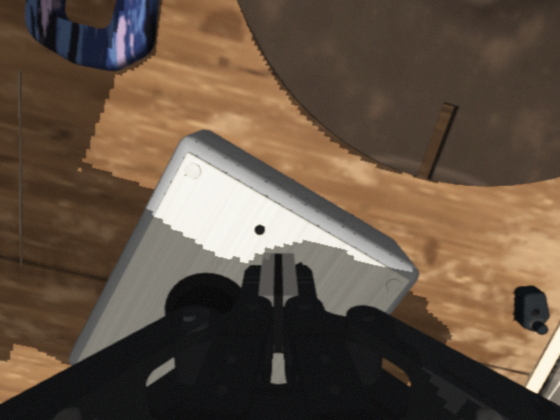

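View pics/s2.png

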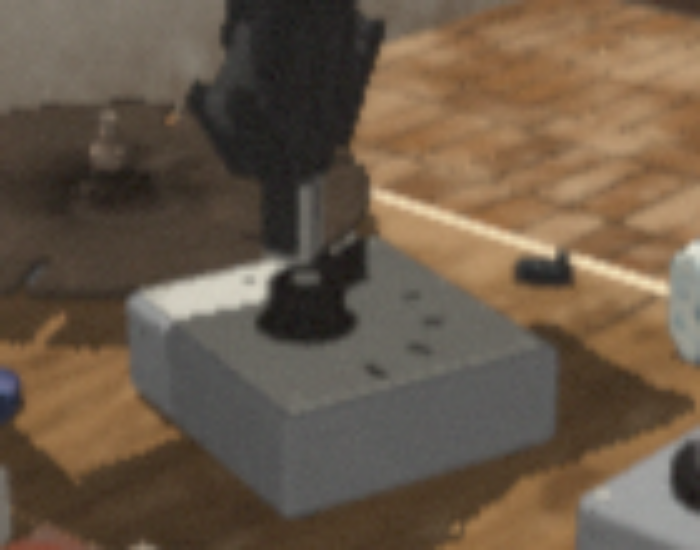

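The finger is down beside the lever on its +y side with nothing touching. I'll push slowly along the arc and turn with the lever.

```bash
python3 -m pendant '{"dp":[[0,-5,1],[0,-9,1.5],[0,-12.5,2.5],[0,-16,3.5],[0,-19,4.5]],"turn":[[0,0,0],[0,0,0],[0.09,0,0],[0.18,0,0],[0.26,0,0]],"fingers":[-1,-1,-1,-1,-1]}'
python3 - <<'E'
from h import *
s=manip.get_state();M=R.from_rotvec(s['ee_rot']).as_matrix()
im=manip.read_camera('scene');cv2.imwrite('pics/s3.png',cv2.resize(im[150:260,190:330,::-1],None,fx=5,fy=5))
a=np.array([.507,-.081]);r=.036;off=.0165
for g in(15,20,25,30,35,40,45,50,55,60):
    th=.239-np.radians(g);u=np.array([np.cos(th),np.sin(th)]);t=np.array([-u[1],u[0]])
    d=M.T@np.r_[a+r*u+off*t-s['tcp_pos'][:2],.0595-s['tcp_pos'][2]]*1000
    print(g,np.round(d,1),'turn',round(np.arctan2(M[1,1],M[0,1])-th-np.pi/2,3))
E
```

```text
time: 2.85
tcp_pos: [0.5448, -0.0657, 0.0609]
ee_rot: [0.014, 1.574, -0.011]
ft_force: [-0.4, 1.7, 0.7]
opening: 0.0
15 [ 1.4  0.4 -1.5] turn 0.007
20 [ 1.4 -2.8 -0.2] turn 0.094
25 [ 1.4 -6.2  0.8] turn 0.181
30 [ 1.4 -9.5  1.5] turn 0.269
35 [  1.4 -13.    1.9] turn 0.356
40 [  1.4 -16.4   2. ] turn 0.443
45 [  1.4 -19.9   1.8] turn 0.53
50 [  1.4 -23.3   1.3] turn 0.618
55 [  1.4 -26.7   0.5] turn 0.705
60 [  1.4 -29.9  -0.5] turn 0.792
```

View pics/s3.png

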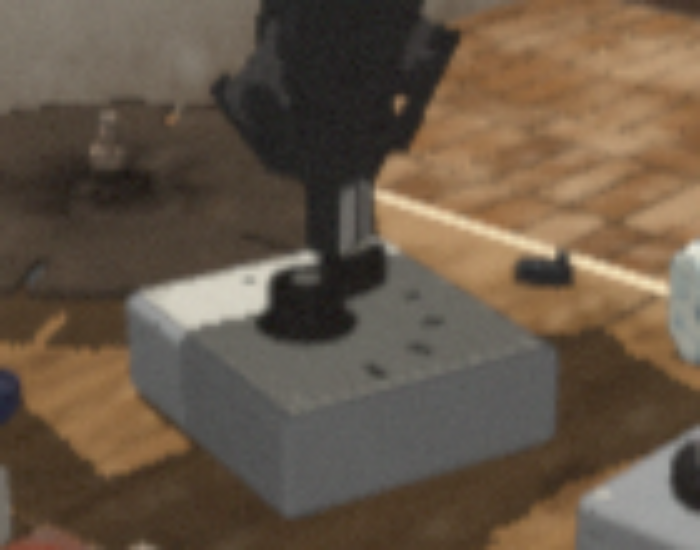

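Contact is made: 1.7 N of reaction, the lever is turning, and the box hasn't moved. I'll continue.

```bash
python3 -m pendant '{"dp":[[1,-2.5,0],[1,-5.5,0.5],[1,-9,1],[1,-11,1.5],[1,-13,1.5]],"turn":[[0.09,0,0],[0.18,0,0],[0.26,0,0],[0.3,0,0],[0.35,0,0]],"fingers":[-1,-1,-1,-1,-1]}'
python3 - <<'E'
from h import *
s=manip.get_state();M=R.from_rotvec(s['ee_rot']).as_matrix()
im=manip.read_camera('scene');cv2.imwrite('pics/s4.png',cv2.resize(im[150:260,190:330,::-1],None,fx=5,fy=5))
a=np.array([.507,-.081]);r=.036;off=.0165
for g in(30,35,40,45,50,55,60):
    th=.239-np.radians(g);u=np.array([np.cos(th),np.sin(th)]);t=np.array([-u[1],u[0]])
    d=M.T@np.r_[a+r*u+off*t-s['tcp_pos'][:2],.0595-s['tcp_pos'][2]]*1000
    print(g,np.round(d,1),'turn',round(np.arctan2(M[1,1],M[0,1])-th-np.pi/2,3))
E
```

```text
time: 3.4
tcp_pos: [0.5465, -0.0791, 0.0602]
ee_rot: [0.292, 1.554, -0.289]
ft_force: [0.3, 3.0, 0.1]
opening: -0.002
30 [ 0.7  3.5 -1.7] turn -0.086
35 [ 0.7  0.4 -0.1] turn 0.001
40 [ 0.7 -2.8  1.2] turn 0.089
45 [ 0.7 -6.1  2.2] turn 0.176
50 [ 0.6 -9.5  2.9] turn 0.263
55 [  0.6 -12.9   3.3] turn 0.35
60 [  0.6 -16.4   3.5] turn 0.438
```

View pics/s4.png

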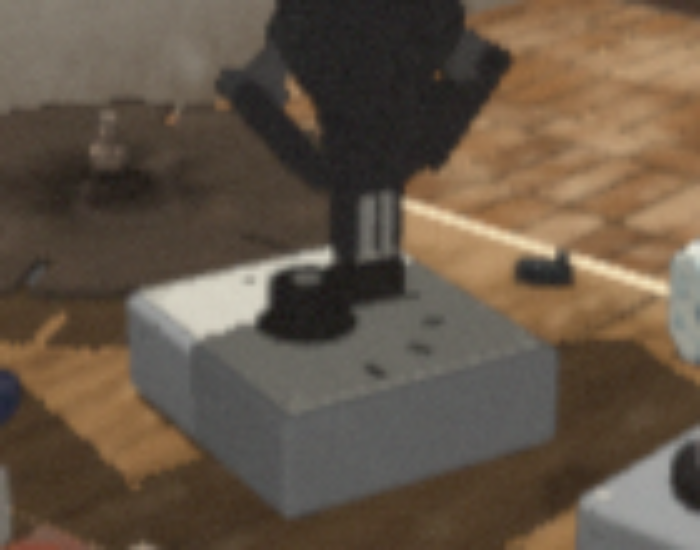

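The lever is at about 3, with its end near the mark at (410,295) and 3 N of reaction. I'll continue in smaller steps past the halfway point.

```bash
python3 -m pendant '{"dp":[[0.5,-2,1],[0.5,-4,1.5],[0.5,-6,2],[0.5,-8,2.5],[0.5,-9,3]],"turn":[[0.06,0,0],[0.12,0,0],[0.17,0,0],[0.22,0,0],[0.26,0,0]],"fingers":[-1,-1,-1,-1,-1]}'
python3 - <<'E'
from h import *
s=manip.get_state();M=R.from_rotvec(s['ee_rot']).as_matrix()
im=manip.read_camera('scene');cv2.imwrite('pics/s5.png',cv2.resize(im[150:260,190:330,::-1],None,fx=5,fy=5))
a=np.array([.507,-.081]);r=.036;off=.0165
for g in(45,50,55,60):
    th=.239-np.radians(g);u=np.array([np.cos(th),np.sin(th)]);t=np.array([-u[1],u[0]])
    d=M.T@np.r_[a+r*u+off*t-s['tcp_pos'][:2],.0595-s['tcp_pos'][2]]*1000
    print(g,np.round(d,1),'turn',round(np.arctan2(M[1,1],M[0,1])-th-np.pi/2,3))
E
```

```text
time: 3.95
tcp_pos: [0.5463, -0.0894, 0.0599]
ee_rot: [0.497, 1.516, -0.496]
ft_force: [-0.3, -0.3, 0.4]
opening: -0.002
45 [ 0.4  3.1 -2.2] turn -0.087
50 [ 0.4  0.  -0.6] turn -0.0
55 [ 0.4 -3.2  0.7] turn 0.087
60 [ 0.4 -6.5  1.7] turn 0.174
```

View pics/s5.png

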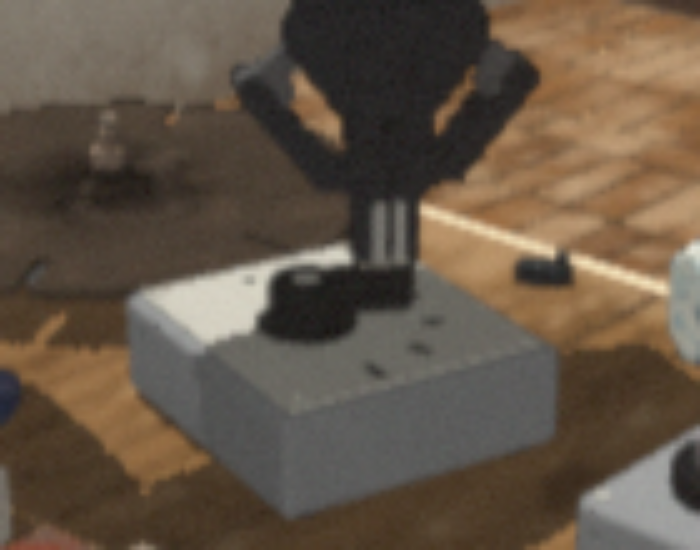

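```bash
python3 -m pendant '{"dp":[[0.5,-1,0],[0.5,-2,0.5],[0.5,-3,0.5],[0.5,-3,0.5]],"turn":[[0.03,0,0],[0.06,0,0],[0.09,0,0],[0.09,0,0]],"fingers":[-1,-1,-1,-1]}'
python3 - <<'E'
from h import *
im=manip.read_camera('scene');cv2.imwrite('pics/s6.png',cv2.resize(im[150:260,190:330,::-1],None,fx=5,fy=5))
im=manip.read_camera('top');cv2.imwrite('pics/t6.png',cv2.resize(im[160:260,220:420,::-1],None,fx=4,fy=4))
E
```

```text
time: 4.4
tcp_pos: [0.5449, -0.0923, 0.0594]
ee_rot: [0.569, 1.498, -0.569]
ft_force: [-0.2, -0.3, 0.6]
opening: -0.001
```

View pics/s6.png

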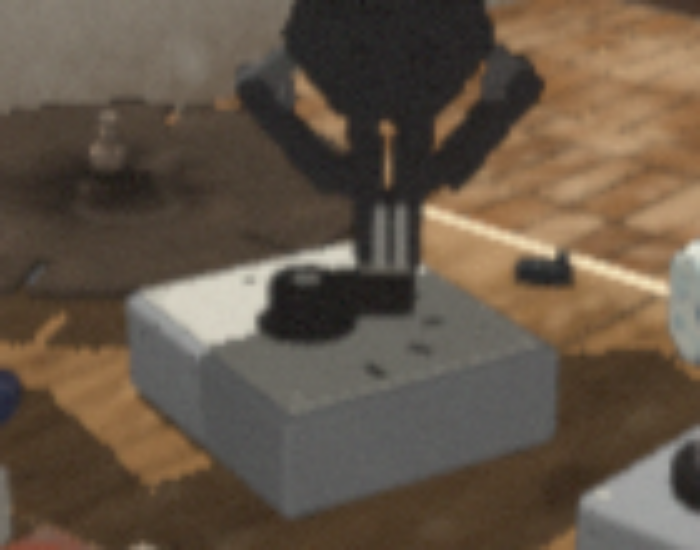

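View pics/t6.png

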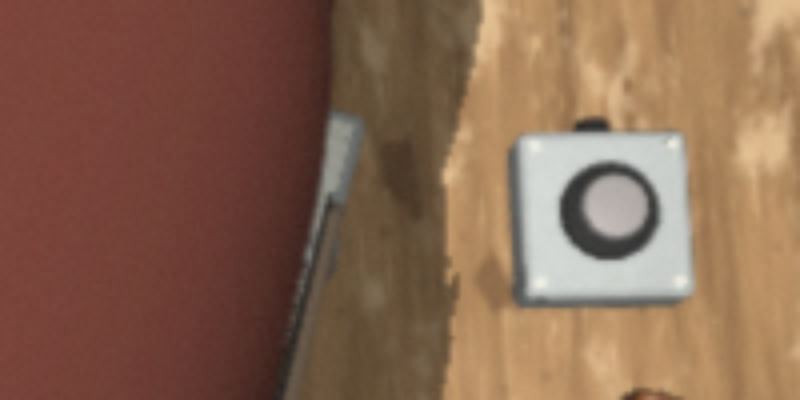

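Run:
```python
from h import *
c=manip.get_calibration('scene');K=np.array([[c['fx'],0,c['cx']],[0,c['fy'],c['cy']],[0,0,1]])
a=np.array([.507,-.081])
def pr(p):
    u=cv2.projectPoints(np.array([p]),c['rvec'],c['tvec'],K,None)[0].ravel();return np.round([(u[0]-190+.5)*5,(u[1]-150+.5)*5])
print('hub',pr([*a,.07]))
for k in(3,3.5,3.75,4,4.25,5):
    t=-.285+np.pi/2-k*np.pi/6;u=np.array([np.cos(t),np.sin(t)]);n=np.array([u[1],-u[0]])
    print(k,'mark',pr([*(a+.051*u),.05]),'tip top cw corner',pr([*(a+.044*u+.0055*n),.074]),'bot',pr([*(a+.044*u+.0055*n),.054]),'far bot',pr([*(a+.044*u-.0055*n),.054]))
```

```text
hub [303. 279.]
3 mark [408. 297.] tip top cw corner [401. 253.] bot [401. 297.] far bot [387. 288.]
3.5 mark [421. 309.] tip top cw corner [410. 264.] bot [410. 308.] far bot [401. 297.]
3.75 mark [425. 316.] tip top cw corner [412. 269.] bot [411. 314.] far bot [407. 303.]
4 mark [427. 323.] tip top cw corner [412. 275.] bot [411. 320.] far bot [410. 309.]
4.25 mark [427. 330.] tip top cw corner [410. 281.] bot [409. 326.] far bot [411. 314.]
5 mark [414. 350.] tip top cw corner [393. 297.] bot [393. 342.] far bot [405. 332.]
```

The force is near zero, and the lever reads about 3.7–4 from this angle. I'll back off, rise, and check with a clear view.

```bash
python3 -m pendant '{"dp":[[0,10,0],[-10,12,0],[-50,12,0],[-90,20,0],[-90,20,0]],"turn":[[0,0,0],[0,0,0],[0,0,0],[0,0,0],[0,0,0]],"fingers":[-1,-1,-1,-1,-1]}'
python3 - <<'E'
from h import *
s=manip.get_state()
im=manip.read_camera('wrist');cv2.imwrite('pics/w7.png',im[:,:,::-1])
im=manip.read_camera('scene');cv2.imwrite('pics/s7.png',cv2.resize(im[150:260,190:330,::-1],None,fx=5,fy=5))
E
```

```text
time: 5.0
tcp_pos: [0.5623, -0.0774, 0.1553]
ee_rot: [0.567, 1.489, -0.565]
ft_force: [1.0, -0.1, -0.2]
opening: 0.002
```

View pics/w7.png

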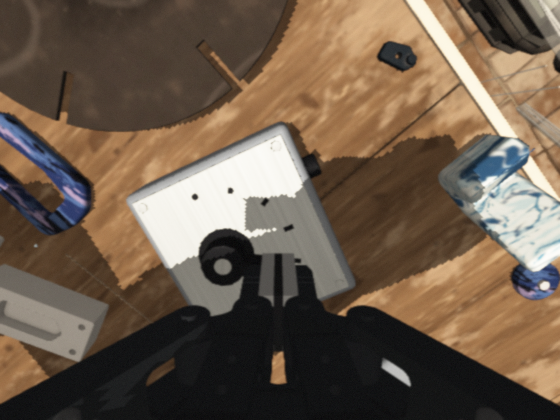

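View pics/s7.png

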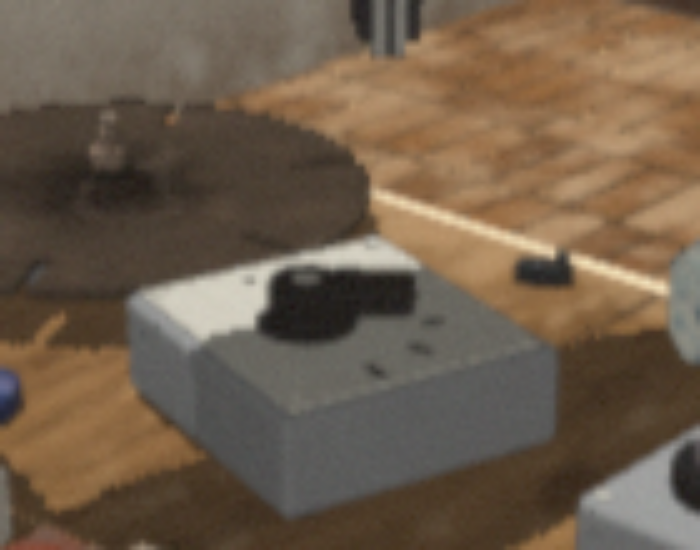

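The scene view shows the lever near 4 but can't settle it, and the fingers hide it in the wrist view. I'll go above the start box without pressing, so the top camera sees the selector.

Run:
```python
from h import *
s=manip.get_state();M=R.from_rotvec(s['ee_rot']).as_matrix()
print(np.round(M.T@(np.array([.514,-.285,.14])-s['tcp_pos'])*1000))
```

```text
[  11. -186.  104.]
```

```bash
python3 -m pendant '{"dp":[[0,-40,22],[0,-80,45],[0,-120,67],[0,-160,90],[5,-186,104]],"turn":[[0,0,0],[0,0,0],[0,0,0],[0,0,0],[0,0,0]],"fingers":[-1,-1,-1,-1,-1]}'
python3 - <<'E'
from h import *
s=manip.get_state();print(s['dq'].round(2))
im=manip.read_camera('wrist');cv2.imwrite('pics/w8.png',im[:,:,::-1])
im=manip.read_camera('top');cv2.imwrite('pics/t8raw.png',im[:,:,::-1]);cv2.imwrite('pics/t8.png',cv2.resize(im[160:260,220:420,::-1],None,fx=4,fy=4,interpolation=cv2.INTER_CUBIC))
E
```

```text
time: 5.6
tcp_pos: [0.5128, -0.288, 0.1449]
ee_rot: [0.568, 1.496, -0.568]
ft_force: [0.4, 1.0, 0.3]
opening: 0.005
[-0.45  0.18  0.12 -0.04  0.01 -0.44]
```

View pics/w8.png

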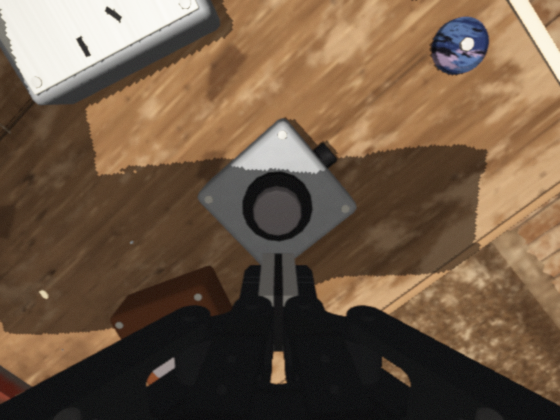

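View pics/t8.png

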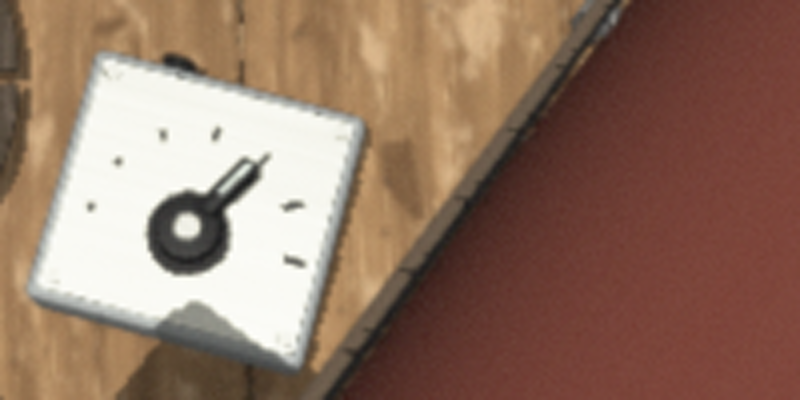

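The lever line now ends at the bar at crop (263,158), which is the fourth bar, with off, 1, 2 and 3 clear at (90,206), (117,160), (163,135) and (216,133). Box edges are unmoved. Now I'll measure the angle and the button position.

Run:
```python
from h import *
f=lambda u,v:(220+(u+.5)/4-.5,160+(v+.5)/4-.5)
h=onplane('top',f(187,227),.07);e=onplane('top',f(248,171),.074);d=(e-h)[:2]
for y in(-.283,-.297):print('selector',np.pi/2+y-np.arctan2(d[1],d[0]))
s=manip.get_state();print(s['tcp_pos'])
o1,d1=ray('wrist',(277,210.5),s)
o2,d2=ray('scene',(200+551/4,180+232/4))
A=np.c_[d1,-d2];k=np.linalg.lstsq(A,o2-o1,rcond=None)[0];print('tri scene',o1+k[0]*d1,o2+k[1]*d2)
o2,d2=ray('top',f(613,207))
A=np.c_[d1,-d2];k=np.linalg.lstsq(A,o2-o1,rcond=None)[0];print('tri top',o1+k[0]*d1,o2+k[1]*d2)
M=R.from_rotvec(s['ee_rot']).as_matrix()
print(np.round(M,3),np.round(M.T@(np.array([.5145,-.286,.08])-s['tcp_pos'])*1000,1))
```

```text
selector 2.147895578291696
selector 2.1338955782916957
[ 0.51209032 -0.28836861  0.14379464]
tri scene [ 0.51352197 -0.28530742  0.06520895] [ 0.51432442 -0.28655873  0.06532927]
tri top [ 0.51356121 -0.28526475  0.06539101] [ 0.5135394  -0.28455424  0.06522918]
[[-0.002  0.666  0.746]
 [ 0.001  0.746 -0.666]
 [-1.    -0.    -0.002]] [63.8  3.4  0.4]
```

The selector reads about 2.1 rad, so it is at 4. The button top triangulates to about (0.514, -0.285, 0.065). I'll descend above it.

```bash
python3 -m pendant '{"dp":[[20,3.3,-0.5],[40,3.3,-0.5],[60,3.3,-0.5],[66,3.3,-0.5],[66,3.3,-0.5]],"turn":[[0,0,0],[0,0,0],[0,0,0],[0,0,0],[0,0,0]],"fingers":[-1,-1,-1,-1,-1]}'
python3 - <<'E'
from h import *
im=manip.read_camera('scene');cv2.imwrite('pics/s9.png',cv2.resize(im[180:300,270:410,::-1],None,fx=5,fy=5))
s=manip.get_state();print(s['tcp_pos'],s['ft_force'])
E
```

```text
time: 6.2
tcp_pos: [0.513, -0.2843, 0.0766]
ee_rot: [0.571, 1.5, -0.569]
ft_force: [-0.1, 0.2, 0.4]
opening: -0.0
[ 0.51365114 -0.28483934  0.07768415] [ 0.01915599 -0.7644412   0.75051977]
```

View pics/s9.png

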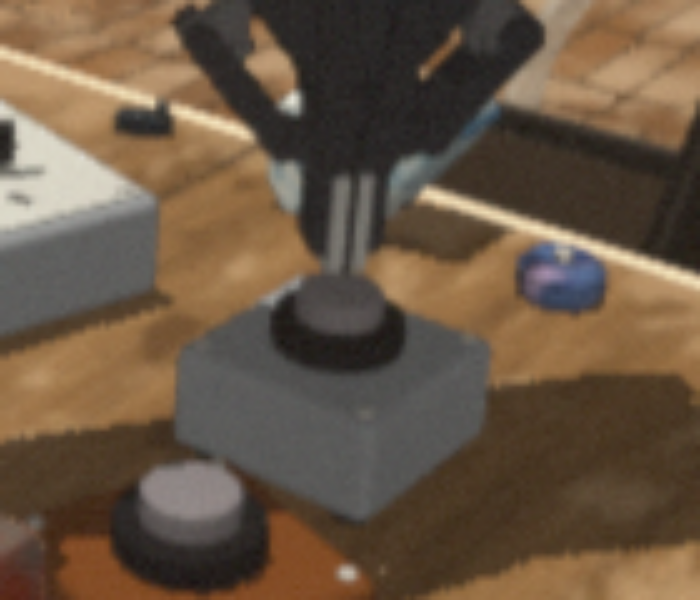

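The fingertip is centred over the grey button, about 12 mm up. I'll press in small steps and watch the force.

```bash
python3 -m pendant '{"dp":[[4,0,0],[8,0,0],[10,0,0],[12,0,0],[13,0,0]],"turn":[[0,0,0],[0,0,0],[0,0,0],[0,0,0],[0,0,0]],"fingers":[-1,-1,-1,-1,-1]}'
```

```text
time: 6.75
tcp_pos: [0.5138, -0.2849, 0.0648]
ee_rot: [0.57, 1.498, -0.569]
ft_force: [-0.9, 0.1, 3.4]
opening: 0.002
```

```bash
python3 -m pendant '{"dp":[[1,0,0],[2,0,0],[3,0,0],[3,0,0]],"turn":[[0,0,0],[0,0,0],[0,0,0],[0,0,0]],"fingers":[-1,-1,-1,-1]}'
```

```text
time: 7.15
tcp_pos: [0.5138, -0.2849, 0.0618]
ee_rot: [0.57, 1.498, -0.569]
ft_force: [-1.8, 1.3, 4.4]
opening: 0.002
```

```bash
python3 -m pendant '{"dp":[[1,0,0],[2,0,0],[3,0,0],[3,0,0]],"turn":[[0,0,0],[0,0,0],[0,0,0],[0,0,0]],"fingers":[-1,-1,-1,-1]}'
```

```text
time: 7.55
tcp_pos: [0.5139, -0.285, 0.0607]
ee_rot: [0.57, 1.497, -0.569]
ft_force: [-6.5, 4.6, 24.4]
opening: 0.0
```

The force jumped to 24 N at z = 0.0607, so it is on a hard stop. I'll take one picture while it is held down.

Run:
```python
from h import *
im=manip.read_camera('scene');cv2.imwrite('pics/s10.png',cv2.resize(im[180:300,270:410,::-1],None,fx=5,fy=5))
s=manip.get_state();print(s['tcp_pos'],s['ft_force'])
```

```text
[ 0.51392439 -0.28497662  0.06070296] [-6.51356885  4.99647342 24.65165259]
```

View pics/s10.png

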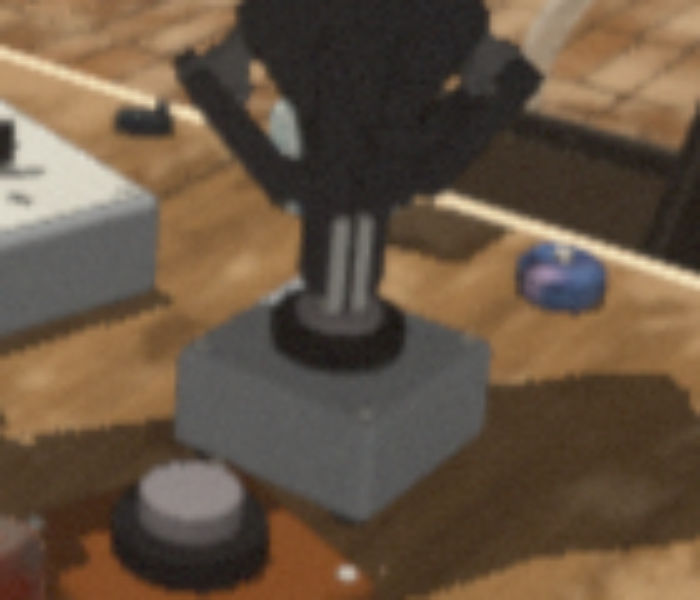

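The button is visibly sunk into its collar at (340,315), with the fingertip centred on it and the box still in place. Now I'll release and rise.

```bash
python3 -m pendant '{"dp":[[-5,0,0],[-15,0,0],[-50,0,0],[-95,0,0],[-130,0,0]],"turn":[[0,0,0],[0,0,0],[0,0,0],[0,0,0],[0,0,0]],"fingers":[-1,-1,-1,-1,-1]}'
python3 - <<'E'
from h import *
im=manip.read_camera('scene');cv2.imwrite('pics/s11.png',cv2.resize(im[150:300,190:400,::-1],None,fx=3.8,fy=3.8,interpolation=cv2.INTER_CUBIC))
im=manip.read_camera('top');cv2.imwrite('pics/t11.png',cv2.resize(im[110:260,220:420,::-1],None,fx=4,fy=4,interpolation=cv2.INTER_CUBIC))
s=manip.get_state();print(s['tcp_pos'],s['ft_force'])
E
```

```text
time: 8.1
tcp_pos: [0.5144, -0.2853, 0.193]
ee_rot: [0.57, 1.495, -0.57]
ft_force: [1.0, 0.2, -0.0]
opening: 0.004
[ 0.51652352 -0.28687657  0.19592316] [1.19958634 0.02071865 0.00933298]
```

View pics/s11.png

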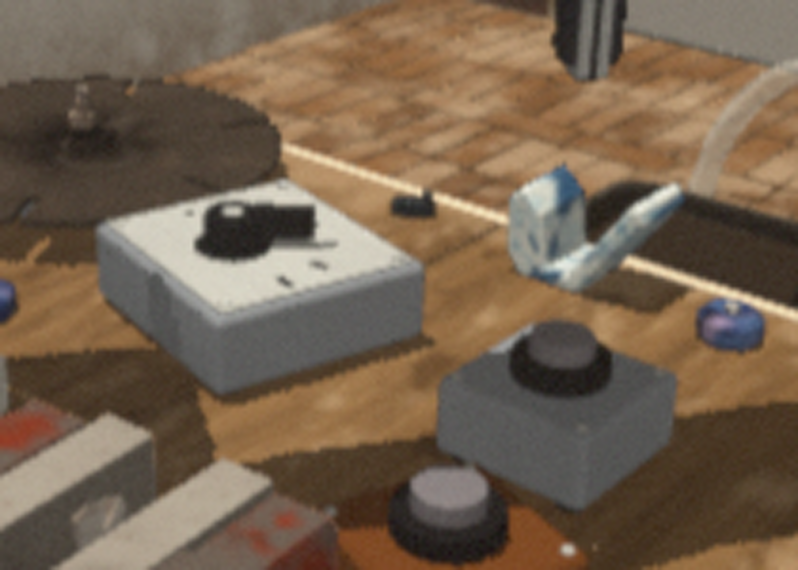

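View pics/t11.png

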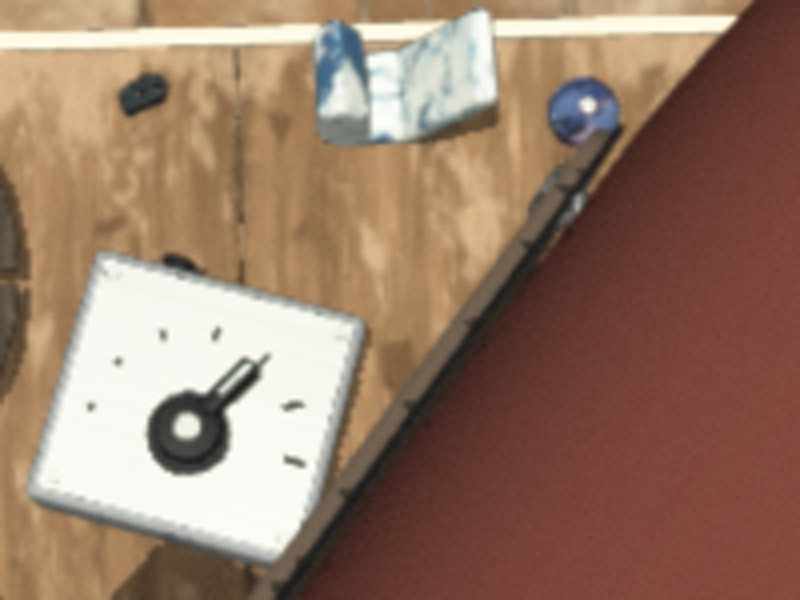

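The button is back up at (562,345), the lever is still on the fourth bar at (263,355), and both boxes and the loose items haven't moved. I'll let the arm settle and hand in.

```bash
python3 -m pendant '{"dp":[[0,0,0],[0,0,0],[0,0,0]],"turn":[[0,0,0],[0,0,0],[0,0,0]],"fingers":[-1,-1,-1]}' && python3 -c "
from cell import manip
print(manip.finish_job())"
```

```text
time: 8.5
tcp_pos: [0.5161, -0.2865, 0.1949]
ee_rot: [0.568, 1.49, -0.57]
ft_force: [-0.7, -0.5, -1.1]
opening: 0.001
the job is handed in; nothing more can be done
None
```

The speed selector is set to 4, and the start button was then pressed once and came back up. I handed the job in at 8.5 s on the robot's clock.

- **Selector:** it started at 2. I pushed the lever clockwise with the closed fingertips until it was past halfway and clicked into 4. From above, the lever points at the fourth bar, both before the press and after it. Its measured angle was about 2.13–2.15 rad against a nominal 2.094, which is within my picture-reading error.
- **Start button:** I pressed the grey button to its hard stop, where the force briefly reached about 25 N. A picture showed it sunk into its collar, and the last picture shows it up again.
- **Everything else:** the control box and the hook and knob looked unmoved in the last pictures. The start box was partly hidden by the arm from above, so I judged it only from the scene camera, where it looked in place. I did not recheck the blank, but the arm never went near it. The arm ended clear of everything.
- **Disagreements:** while the finger was still at the lever, the scene camera read it as about 3.8. The view from above settled it at 4. The selector axis position differed by about 2.5 mm between the top and wrist cameras.

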